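# Wedge the vial carrier on an inspection camera's dovetail way and load the vial

### The arm

A 7-joint arm with a two-finger parallel gripper is mounted at the origin on a cart in front of the work surface, level with it; the furniture and walls round the work are solid. World frame = base frame: x ahead of the robot, y to its left, z up, the work surface at z = 0. Lengths are in mm, angles in rad, forces in N, time in s.
With the tool pointing down it reaches from about 400 to 850 mm from the base axis. Payload 4.5 kg.
Tool frame: the origin (TCP) lies at the very end of the fingers, on their centre line; the grasp point (between the pads) lies bot.grip_depth behind it (bot.grip_depth is the distance from the TCP to the grasp point, in mm); z points along the fingers, y is the line along which they close (so a half turn about z gives the same grasp; the last joint's range is limited). The gripper opens to 85 mm and grips with 20 to 120 N. Pads are 22 mm wide; open, the fingers measure 114 mm over their backs; the gripper's body (76 mm by 85 mm) begins 54 mm behind the grasp point. The pads swing forward as they close: fully open they stand 13 mm farther back than shut.
Start: joints at [-1.128, 0.689, -0.195, 1.565, 0.157, 0.902, -0.215], TCP at [248.426, 573.532, 231.317] pointing down, gripper open.
Joint ranges: [-3.01, 3.01], [-0.46, 2.08], [-1.47, 1.51], [0.13, 2.56], [-1, 4.14], [0.04, 2.09], [-2.66, 2.66]. Speed limits (rad/s): [2.57, 2.57, 3.14, 3.14, 3.14, 3.14, 3.14].

### API

Orientations are given as a unit quaternion [w, x, y, z].
In Python, from plant import status, viewer, workorder, bot gives the robot as it stands.
- The arm moves only by the tool apply_moves, never from a script. Its argument "increments" is a list of rows, each a list of 3 entries, a list of its own where there are three numbers: the shift along the world's x, y, z in m, then the turn, a rotation vector about the world's x, y, z in degrees, then the opening, from 0 (shut) to 1 (fully open). A call has 1 to 8 rows; each row is the pose to reach, as a shift and turn from the pose commanded when the call began; what a row does not reach only later rows make up. A row lasts 1/12 s, in which the tool goes at most 41.7 mm and 7.16 degrees, less where a joint would pass 70% of its speed; a pose out of reach is approached as far as the arm can. A call with a gripper value outside its range is refused whole. The fingers move at their own pace and stop on an object; "force" is the grip in N (left out, the last holds). Time passes only in rows, so rows that repeat a pose let the fingers close. It gives the time, the measured TCP pose, the force, the opening and the grip force at its end, in the units of the state.
- status.sense(): the state, without advancing time (a new reading comes with each control period).
- viewer.snapshot(name): name is "side" or "top" or "wrist"; returns (picture, depth): 480x640x3 uint8, red, green, blue; 480x640 float32, mm along the optical axis (not along the pixel's ray), 0 where there is no reading.
- viewer.camera_info(name): a dict with "intrinsics" (3x3 intrinsics, pixels), "rvec" (rotation vector, rad) and "tvec" (3), from world to camera coordinates, as OpenCV has them. Camera axes: x right, y down, z forward; pixel columns grow to the right and rows downward; lengths in mm; the calibration is good to about 2 mm. A picture is of the moment at which its call begins: read the wrist's pose just before it. camera_info takes no time and is no camera call; for the wrist camera it gives the pose at the moment of the call.
- workorder.job_done(): hands the job in; it is judged then, once.
The state is a dict: "time_s": time; "joints": joint angles; "dq": joint speeds; "effort": joint torques, N m; "eef_pos": TCP position; "eef_rot": TCP orientation; "force": force on the tool from outside, world axes, zero at the start; "torque": the same for the moment, N m; "gripper_width": finger opening in mm; "finger_force": force on a finger pad.
Only numpy, scipy, OpenCV 4.12 (cv2) and the standard library are available. Lean on these libraries where they do the work, as an engineer would, in place of code of your own. Each camera call takes 0.05 s, during which the arm holds its last target. There are 200 camera calls.

### The job

Mount the vial carrier on the camera bench: enter its dovetail shoe, narrow end first, into the mouth of the tapered dovetail way and slide it towards the camera until it wedges tight, pushing firmly enough that it stays locked when you let go but not so hard that the gib strip is overstrained. Let go of it, then stand the black-capped vial in the carrier's well, right down on the well's floor, with the carrier still locked. Leave the sample jar, the timer and the roll of tape where they are.

Things in the scene. Friction and masses are not known exactly. Their poses are not given: they have to be found in the camera images.
- bench: Vial inspection bench, fixed: grey plate 335 x 120 mm. Origin on the worktop under the nominal lock place, x along the way towards the camera, z up. Plate from x = -150 to +185 mm. On it a flat steel bed, top at z = 20 mm, 80 mm wide, x = -150 to +65 mm, clear before the mouth (x < -60). Camera and ring light on y = 0, x = 95 to 190, up to z = 103 mm.
- way_mouth (a point): Middle of the way's mouth on the bed (bench x = -60, z = 20 mm), the end nearer the robot. Two steel cheeks, x = -60 to +50 mm, tops at z = 34 mm, out to y = +-42 mm (screws to -51), form a female dovetail: half width at the bed 25.6 mm here, 0.08 mm less for every mm inward; faces undercut 30 degrees from vertical, so 8.1 mm less at the cheeks' tops.
- lock_place (a point): On the bed at bench x = 0, y = 0, z = 20 mm: nominal place of the carrier's origin when locked. The real one lies up to 13 mm nearer or farther along x and 1 mm aside, as the gib is set differently every time. From first touch on both faces to tight it advances about 1 mm: feel for it. Held off line or cocked it binds early and springs loose when let go: a second push helps.
- gib: Bright steel gib strip, the face of the way's right-hand (-y) side, fixed by set screws; origin and axes as the bench, but set up to 2 mm aside in y. A push on the carrier of 10 to 16 N along the way locks it well, by friction, so that it stays tight when let go; 6 N may leave it loose; over 22 N can overstrain the strip. The way is ground and oiled (friction 0.2 to 0.3).
- carrier: Vial carrier, bare aluminium, 0.2 to 0.4 kg, loose; origin under its middle, x towards the narrow nose, z up. Its foot is a male dovetail shoe to fit the way: x = -35 to +35, 14 mm high, 47 mm wide below at the heel and 36 mm at the nose, flanks leaning in 30 degrees. Above it is the block (see well_floor).
- well_floor (a point): Middle of the floor of the carrier's well (27.5 mm diameter, 22 mm deep), 23 mm above the carrier's underside. The well is in a block 44 mm long (x), 40 mm wide (y), from z = 17 to 45 mm of the carrier: grip its flat sides across y. A thumb boss, 12 mm wide, 5 mm proud, z = 17 to 29, in the middle of its rear face is there to push it home. Fingertips over z = 38 mm of the bench clear the cheeks.
- vial: Glass sample vial with black screw cap, 25 mm diameter, 51 mm high, about 30 g, standing on the worktop; origin at the middle of its underside. In the well 29 mm of it stand out: grip it at least 24 mm above its underside.
- sample_jar: White sample jar, 54 mm diameter, 66 mm high, bystander; origin under its middle
- lab_timer: White timer lying on its back, 66 x 62 x 15 mm, bystander; origin under its middle
- tape_roll: Roll of label tape lying flat, 74 mm diameter, 19 mm high, bystander; origin under its middle
Things that resemble listed ones, but are neither listed nor needed, are in the scene too. What is shaped like the carrier but green or orange is not meant.

How it is judged:
By the outcome, as a careful person would: the job done as asked, in the order asked, and still so for the second after the job is handed in, with the robot touching nothing.
It also fails if it takes over 72 s, if anything falls off the work surface, if the arm or the gripper's body presses on something with over 40 N, if the wrist force passes 120 N, or if a joint passes its speed limit or range.

## Working session

There is one attempt and no reset: what is moved stays moved. The work goes in short steps, Python scripts to look and compute and a tool call to move; the robot and the scene stay as the last step left them, time stands still between calls to the robot, and variables do not carry over. Pictures are saved under pics/ and viewed, at most 10 in all, crops included, and the job is handed in when it is done.

Besides the shell and the picture viewer there is one more tool, called after "Call:" in YAML: its name, and indented under it one key for each argument. apply_moves: Moves the arm, as the interface text tells. Its arguments: {"type":"object","properties":{"increments":{"type":"array","items":{"type":"array"}},"force":{"type":"number"}},"required":["increments"]}

```bash
mkdir -p pics; ls
cat > h.py <<'E'
import numpy as np,cv2
from plant import status,viewer,workorder,bot
def cam(n):
    c=viewer.camera_info(n);K=np.array(c["intrinsics"],float);R=cv2.Rodrigues(np.array(c["rvec"],float))[0];return K,R,np.array(c["tvec"],float).ravel()
def shot(n,f):
    c=cam(n);p,d=viewer.snapshot(n);cv2.imwrite(f"pics/{f}.png",p[:,:,::-1]);np.savez(f"pics/{f}.npz",p=p,d=d,K=c[0],R=c[1],t=c[2]);return p,d,c
def cloud(f):
    z=np.load(f"pics/{f}.npz");d=z["d"];v,u=np.mgrid[:480,:640];K=z["K"]
    X=np.stack([(u-K[0,2])/K[0,0]*d,(v-K[1,2])/K[1,1]*d,d],-1)
    W=(X-z["t"])@z["R"];W[d==0]=np.nan;return W,z["p"]
E
python3 - <<'E'
from h import *
s=status.sense();print(s,bot.grip_depth)
shot("top","top0");shot("side","side0")
for n in("top","side"):
    K,R,t=cam(n);print(n,K[0,0],-R.T@t,R[2])
E
```

```text
pics
{'time_s': 0.0, 'joints': array([-1.12821734,  0.69001534, -0.19453176,  1.5663868 ,  0.15728739,
        0.90250811, -0.21509321]), 'dq': array([ 0.00103121, -0.00052844, -0.00043653, -0.00120808,  0.00154827,
        0.00051199,  0.00010828]), 'effort': array([-5.29607005e-04, -5.39598799e+01, -1.26640052e+00, -1.58547002e+01,
        9.07689915e-03,  9.53250623e-03, -5.20157784e-06]), 'eef_pos': array([248.19723251, 572.86510874, 230.45354531]), 'eef_rot': array([-1.36829365e-04,  2.02919194e-01,  9.79195013e-01, -9.52989821e-04]), 'force': array([-0.23990539,  0.23235116,  0.2565568 ]), 'torque': array([-0.0258849 , -0.01872828,  0.03310878]), 'finger_force': 0.0, 'gripper_width': 85.57308979306683} 18.700000000000003
top 482.8917000906017 [ 353.34368334  176.05132529 1252.75129108] [ 0.16649508 -0.00371638 -0.98603528]
side 548.5216013643715 [ -68.44117171 1393.46778306  784.35332513] [ 0.40881561 -0.77783346 -0.47733103]
```

View pics/top0.png

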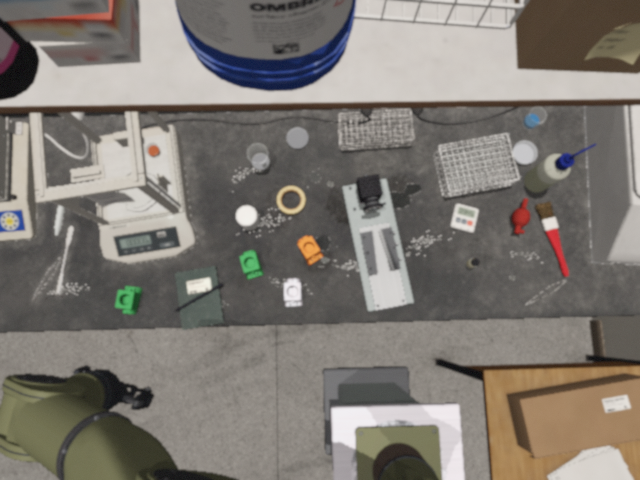

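View pics/side0.png

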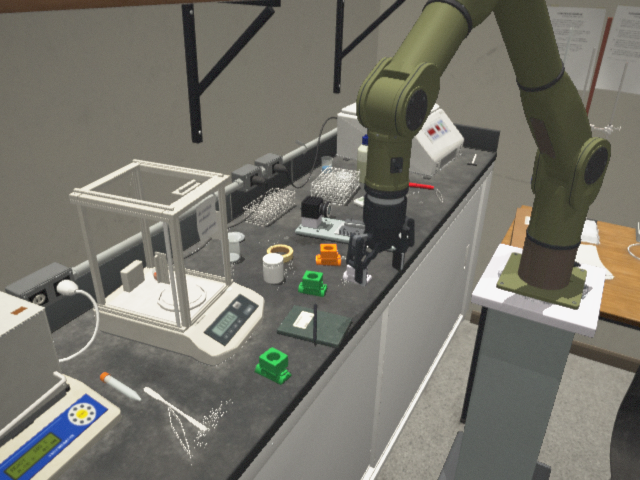

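The top view shows the carrier at (292,292), the bench from (388,305) to (370,185), the likely vial at (473,263), jar (246,215), tape (291,199) and timer (465,217). Next I'll measure and zoom.

Run:
```python
from h import *
W,p=cloud("top0")
for n,(u,v) in dict(car=(292,292),carheel=(293,303),vial=(473,263),ben=(388,300),bed=(385,285),chL=(367,250),chR=(390,245),camr=(370,190),orange=(310,250),g=(250,265),jar=(246,215),timer=(465,217),tape=(281,199),worktop=(330,280)).items(): print(n,W[v,u].round(1))
a=cv2.resize(p[170:320,270:495,::-1],None,fx=3.5,fy=3.5,interpolation=cv2.INTER_CUBIC);cv2.imwrite("pics/c1.png",a)
# plate: pixels of z 5..40 around bench ; carrier z>10
def rect(m,name):
    P=W[m][:,:2].astype(np.float32);r=cv2.minAreaRect(P);print(name,len(P),r, W[m].mean(0).round(1))
v,u=np.mgrid[:480,:640]
z=W[...,2]
rect((u>275)&(u<305)&(v>273)&(v<312)&(z>35)&(z<60),"block")
rect((u>275)&(u<305)&(v>273)&(v<312)&(z>6)&(z<60),"car")
rect((u>462)&(u<485)&(v>252)&(v<275)&(z>30),"vial")
rect((u>340)&(u<416)&(v>225)&(v<312)&(z>27)&(z<45),"cheeks")
rect((u>340)&(u<416)&(v>175)&(v<312)&(z>4)&(z<130),"plate")
```

```text
car [433.3 247.8  26.8]
carheel [405.8 246.1  20.8]
vial [ 491.9 -207.    54.2]
ben [406.9   5.9  25.9]
bed [445.   11.3  23.9]
chL [534.4  54.5  35.5]
chR [545.6  -4.6  36.7]
camr [673.6  47.4 101.7]
orange [539.4 199.9  27.7]
g [505.2 354.4  23.7]
jar [626.6 358.   66.9]
timer [ 617.3 -206.9   18.7]
tape [683.3 274.8  -0. ]
worktop [463.3 150.3   2.4]
block 194 ((435.45281982421875, 248.13568115234375), (43.872684478759766, 40.29579544067383), 1.558341145515442) [435.4 248.1  45.1]
car 424 ((429.93316650390625, 250.20626831054688), (88.16974639892578, 45.38113784790039), 2.3724231719970703) [432.1 247.6  30.9]
vial 91 ((494.7587585449219, -211.98355102539062), (23.300580978393555, 21.802757263183594), 76.88565063476562) [ 495.1 -210.5   46.5]
cheeks 970 ((518.9203491210938, 15.134147644042969), (143.1612091064453, 91.58875274658203), 9.482660293579102) [535.9  21.9  34.4]
plate 6378 ((559.6952514648438, 19.701431274414062), (197.9837188720703, 359.3996276855469), 88.09915924072266) [552.1  27.5  29. ]
```

View pics/c1.png

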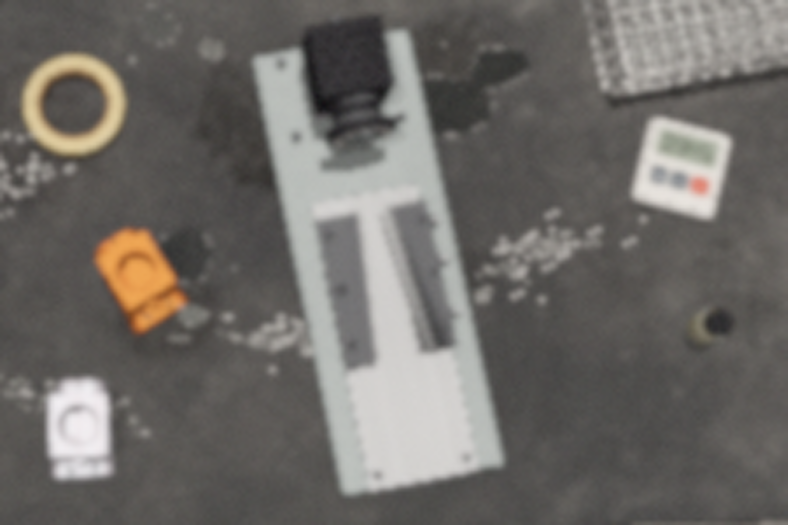

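The crop shows the carrier with its narrow nose up (world +x) and its wide heel down. The gib is on the right cheek. The bench is yawed about +9°, and the vial, with a dark cap, is at about (492,-208). I'll move above the carrier and refine with the wrist camera.

Call:
apply_moves:
  increments:
    - [[0.187,-0.325,0.02],[0,0,25],1]
    - [[0.187,-0.325,0.02],[0,0,25],1]
    - [[0.187,-0.325,0.02],[0,0,25],1]
    - [[0.187,-0.325,0.02],[0,0,25],1]
    - [[0.187,-0.325,0.02],[0,0,25],1]
    - [[0.187,-0.325,0.02],[0,0,25],1]
    - [[0.187,-0.325,0.02],[0,0,25],1]
    - [[0.187,-0.325,0.02],[0,0,25],1]
  force: 40

```text
time_s: 0.77
eef_pos: [414.9, 282.9, 249.0]
eef_rot: [-0.0, -0.014, 1.0, -0.0]
force: [1.4, -0.1, 0.3]
gripper_width: 85.4
finger_force: 0.0
```

Call:
apply_moves:
  increments:
    - [[0,0,0],[0,0,0],1]
    - [[0,0,0],[0,0,0],1]
    - [[0,0,0],[0,0,0],1]

```text
time_s: 1.02
eef_pos: [414.2, 285.2, 249.0]
eef_rot: [-0.0, -0.014, 1.0, 0.0]
force: [-0.7, 0.5, 0.2]
gripper_width: 85.5
finger_force: 0.0
```

Run:
```python
from h import *
s=status.sense();print(s["eef_pos"],s["eef_rot"],s["time_s"])
p,d,c=shot("wrist","w0");K,R,t=c
print(K[0,0],-R.T@t,R[2])
W,p=cloud("w0");z=W[...,2]
for lo,hi in((40,50),(12,24)):
    m=(z>lo)&(z<hi)&(abs(W[...,0]-435)<60)&(abs(W[...,1]-248)<50)
    if m.sum()>9:print(lo,m.sum(),cv2.minAreaRect(W[m][:,:2].astype(np.float32)),np.median(W[m],0))
```

```text
[414.20789746 285.24603207 248.97151662] [-2.69356841e-04 -1.35532569e-02  9.99908069e-01  3.00784043e-04] 1.0167
339.76427087532085 [334.04124392 283.07113851 392.65908142] [ 0.31305237  0.00866035 -0.94969638]
40 1082 ((437.9701232910156, 248.7845001220703), (44.34318923950195, 39.8289794921875), 0.0649494156241417) [436.87200233 248.3485004   46.131938  ]
12 510 ((437.8674621582031, 248.7862548828125), (68.25940704345703, 37.51950454711914), 1.3310354948043823) [412.43420496 248.32370693  17.65401965]
```

View pics/w0.png

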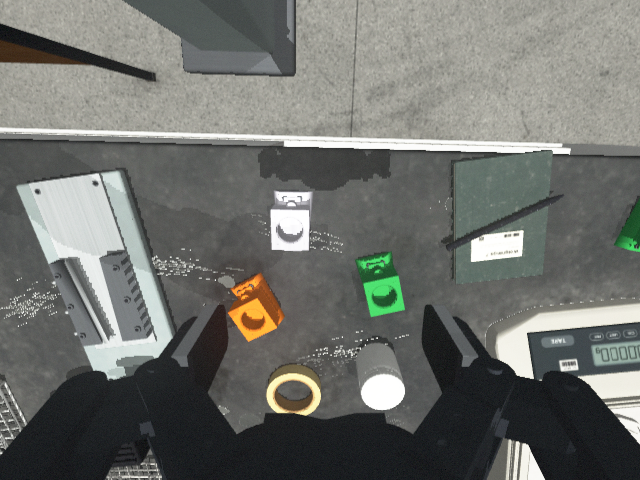

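The wrist view shows the white carrier at (292,220) with its heel and boss towards the robot (up in the image). The bench mouth is at the left, about (90,255). I'll fit the bench pose from the depth data.

Run:
```python
from h import *
from scipy.optimize import least_squares
# template: plate z?, bed 20 |y|<40 x -150..65, cheeks left y>0
for f in("w0","top0"):
    W,p=cloud(f);m=np.isfinite(W[...,2])&(W[...,0]>370)&(W[...,0]<760)&(abs(W[...,1]-20)<110)
    P=W[m]
    th=np.radians(9);O=np.array([545,25.])
    for it in range(8):
        c,s=np.cos(th),np.sin(th);B=(P[:,:2]-O)@np.array([[c,-s],[s,c]]);z=P[:,2]
        # bed side edges, x -140..-70
        e=[]
        for x in range(-140,-68,4):
            q=(abs(B[:,0]-x)<3)&(z>15)&(z<30)&(abs(B[:,1])<60)
            if q.sum()>3:e.append((x,B[q,1].min(),B[q,1].max()))
        e=np.array(e);
        if len(e)<3: print("no",len(e));break
        k,b=np.polyfit(e[:,0],(e[:,1]+e[:,2])/2,1);th+=np.arctan(k)*.7;
        q=(abs(B[:,1])<30)&(z>15)&(z<30)
        x0=[B[q&(abs(B[:,1]-y)<3),0].min() for y in range(-28,29,7) if (q&(abs(B[:,1]-y)<3)).any()]
        dx=np.median(x0)+150;ym=np.mean((e[:,1]+e[:,2])/2) 
        xc=e[:,0].mean()
        O=O+np.array([c*dx-s*ym,s*dx+c*ym])*.7
    print(f,len(P),O,np.degrees(th),"width",(e[:,2]-e[:,1]).mean(),"zbed",np.median(z[q]),"res",dx,ym,len(e))
    q=(z>28)&(z<45)&(B[:,0]>-90)&(B[:,0]<60)
    for y in((5,60),(-60,-5)):
        r=q&(B[:,1]>y[0])&(B[:,1]<y[1]);print("cheek",np.percentile(B[r],[1,50,99],axis=0).round(1).tolist(),np.median(z[r]))
    pl=(z>4)&(z<15);print("plate y",[ (x,B[pl&(abs(B[:,0]-x)<4)&(abs(B[:,1])<75),1].min().round(1),B[pl&(abs(B[:,0]-x)<4)&(abs(B[:,1])<75),1].max().round(1)) for x in range(-140,80,30)])
```

```text
w0 37581 [541.10825275  25.65087202] 9.498023087493248 width 119.08018864509596 zbed 21.243711680597325 res -0.00032474223456802065 0.14495360481014924 18
cheek [[-59.9, 10.3], [-5.9, 28.8], [48.9, 40.0]] 35.29704458759041
cheek [[-60.0, -48.9], [-5.1, -27.7], [48.9, -11.1]] 35.31944482305843Traceback (most recent call last):
  File "<stdin>", line 27, in <module>
    return umr_minimum(a, axis, None, out, keepdims, initial, where)
ValueError: zero-size array to reduction operation minimum which has no identity
```

Call:
apply_moves:
  increments:
    - [[0.023,-0.0365,-0.11],[0,0,0],1]
    - [[0.023,-0.0365,-0.11],[0,0,0],1]
    - [[0.023,-0.0365,-0.11],[0,0,0],1]
    - [[0.023,-0.0365,-0.11],[0,0,0],1]
    - [[0.023,-0.0365,-0.11],[0,0,0],1]

```text
time_s: 1.48
eef_pos: [435.9, 249.4, 138.2]
eef_rot: [-0.002, -0.015, 1.0, -0.001]
force: [0.4, 0.5, 1.1]
gripper_width: 85.1
finger_force: 0.0
```

Bench origin is about (541,25.7), yaw 9.5°, and the bed reads z = 21.2 (the depth bias is about +1.2). Descending to grasp.

Call:
apply_moves:
  increments:
    - [[0.0005,0,-0.041],[0,0,0],1]
    - [[0.0005,0,-0.08],[0,0,0],1]
    - [[0.0005,0,-0.11],[0,0,0],1]
    - [[0.0005,0,-0.12],[0,0,0],1]
    - [[0.0005,0,-0.12],[0,0,0],1]
    - [[0.0005,0,-0.12],[0,0,0],0.2]
    - [[0.0005,0,-0.12],[0,0,0],0.2]
    - [[0.0005,0,-0.12],[0,0,0],0.2]

```text
time_s: 2.15
eef_pos: [439.2, 249.6, 21.2]
eef_rot: [0.002, -0.014, 1.0, 0.001]
force: [0.6, -0.4, 0.5]
gripper_width: 51.7
finger_force: 0.0
```

Call:
apply_moves:
  increments:
    - [[0,0,0],[0,0,0],0.2]
    - [[0,0,0],[0,0,0],0.2]
    - [[0,0,0],[0,0,0],0.2]
    - [[0,0,0],[0,0,0],0.2]

```text
time_s: 2.48
eef_pos: [439.0, 249.1, 20.9]
eef_rot: [0.001, -0.013, 1.0, 0.001]
force: [-0.9, 0.8, 8.7]
gripper_width: 39.3
finger_force: 39.5
```

Run:
```python
from h import *
s=status.sense();print(s)
shot("wrist","w1")
W,p=cloud("w1");z=W[...,2]
m=(z>41)&(z<51)&(abs(W[...,0]-437)<40)&(abs(W[...,1]-248)<19)
print(m.sum(),cv2.minAreaRect(W[m][:,:2].astype(np.float32)),np.median(W[m],0), W[m].min(0),W[m].max(0))
```

```text
{'time_s': 2.4833, 'joints': array([-0.53732486,  0.90519721, -0.11546011,  2.06282579,  0.48469501,
        0.19563673,  0.51229975]), 'dq': array([-0.00039804, -0.00088248,  0.00086609,  0.00040926, -0.00030735,
       -0.00055029,  0.00084622]), 'effort': array([ 6.08216529e-02, -4.64039755e+01,  3.88401502e-02, -3.39616813e+00,
        8.74838233e-02, -1.44467424e-01,  6.57714810e-02]), 'eef_pos': array([438.98874312, 249.07066051,  20.8689007 ]), 'eef_rot': array([ 1.32330964e-03, -1.34144510e-02,  9.99908724e-01,  9.19693330e-04]), 'force': array([-0.87307686,  0.80739941,  8.68154031]), 'torque': array([-0.06624951,  0.09757462, -0.09761138]), 'finger_force': 39.47747077792883, 'gripper_width': 39.27295819411393}
6799 ((437.98443603515625, 248.11473083496094), (45.8314208984375, 38.07007598876953), 0.48660406470298767) [434.34258181 246.75607826  46.01106232] [415.00163898 229.00224183  41.00059558] [461.06098419 266.99853246  50.9273633 ]
```

View pics/w1.png

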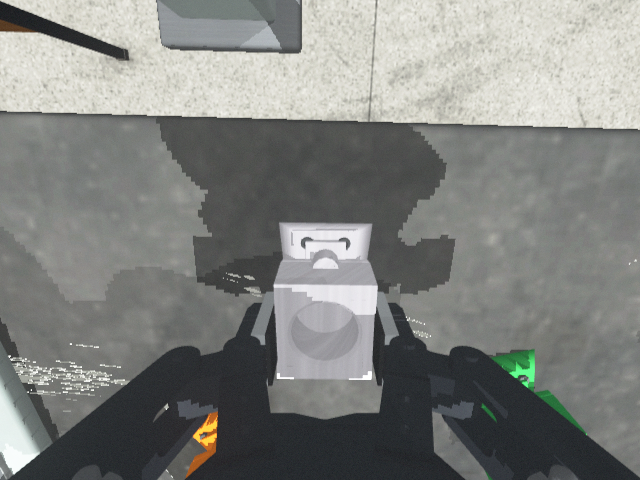

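The picture shows the carrier held squarely between the pads, block at (325,320), with the heel and boss towards the robot. Lifting and carrying it to before the mouth.

Call:
apply_moves:
  increments:
    - [[0,0,0.035],[0,0,0],0.2]
    - [[0,-0.01,0.06],[0,0,2],0.2]
    - [[0,-0.045,0.07],[0,0,4],0.2]
    - [[0,-0.08,0.07],[0,0,6],0.2]
    - [[0,-0.115,0.07],[0,0,8],0.2]
    - [[0,-0.15,0.07],[0,0,8],0.2]
    - [[-0.003,-0.185,0.07],[0,0,8],0.2]
    - [[-0.005,-0.21,0.07],[0,0,8],0.2]

```text
time_s: 3.2
eef_pos: [432.0, 34.3, 89.6]
eef_rot: [-0.0, -0.082, 0.997, -0.001]
force: [-1.4, -0.1, -2.5]
gripper_width: 39.1
finger_force: 43.4
```

Call:
apply_moves:
  increments:
    - [[0,-0.02,0],[0,0,0],0.2]
    - [[0,-0.031,0],[0,0,0],0.2]
    - [[0,-0.031,0],[0,0,0],0.2]
    - [[0,-0.031,0],[0,0,0],0.2]
    - [[0,-0.031,0],[0,0,0],0.2]

```text
time_s: 3.62
eef_pos: [433.4, 8.8, 89.4]
eef_rot: [0.001, -0.084, 0.996, 0.001]
force: [0.0, -0.5, -3.7]
gripper_width: 39.0
finger_force: 43.4
```

```bash
cat > b.py <<'E'
from h import *
O=np.array([541.1,25.65]);th=np.radians(9.5)
def st(v=True):
    s=status.sense();c,n=np.cos(th),np.sin(th);R=np.array([[c,-n],[n,c]])
    q=s["eef_rot"];b=(s["eef_pos"][:2]-O)@R;f=s["force"][:2]@R
    yaw=np.degrees(np.arctan2(-2*q[1]*q[2],q[2]**2-q[1]**2))
    print("t",s["time_s"],"world",s["eef_pos"].round(2),"bench",b.round(2),"F",f.round(2),s["force"][2].round(2),"T",s["torque"].round(2),"yaw",yaw.round(2),"w",s["gripper_width"].round(2),s["finger_force"].round(1))
E
python3 - <<'E'
from b import *
st()
shot("wrist","w2");shot("top","top2")
E
```

```text
Traceback (most recent call last):
  File "b.py", line 7, in st
    print("t",s["time_s"],"world",s["eef_pos"].round(2),"bench",b.round(2),"F",f.round(2),s["force"][2].round(2),"T",s["torque"].round(2),"yaw",yaw.round(2),"w",s["gripper_width"].round(2),s["finger_force"].round(1))
                                                                                                                                                                 ^^^^^^^^^^^^^^^^^^^^^^^^
AttributeError: 'float' object has no attribute 'round'
```

```bash
sed -i 's/s\["gripper_width"\].round(2),s\["finger_force"\].round(1)/s["gripper_width"],s["finger_force"]/' b.py
python3 - <<'E'
from b import *
st()
shot("wrist","w2");shot("side","s2")
c,n=np.cos(th),np.sin(th);R=np.array([[c,-n],[n,c]])
for f in("w2","w0","top0"):
    W,p=cloud(f);B=(W[...,:2]-O)@R;z=W[...,2]
    m=(z>31)&(z<40)&(abs(B[...,1])<60)
    print(f)
    for x in(-55,-45,-35,-25,-10,0,10,25,40):
        q=m&(abs(B[...,0]-x)<3);L=B[...,1][q&(B[...,1]>0)];r=B[...,1][q&(B[...,1]<0)]
        if len(L)>3 and len(r)>3:print(x,"L %.1f %.1f R %.1f %.1f"%(L.min(),L.max(),r.max(),r.min()), "exp in %.1f"%(25.6-8.1-.08*(x+60)))
E
```

```text
t 3.6167 world [433.44   8.78  89.41] bench [-108.97    1.13] F [-0.04 -0.46] -3.7 T [ 0.02  0.02 -0.05] yaw 9.65 w 39.013536960410846 43.39887462090701
w2
-25 L 34.8 37.0 R -32.7 -34.3 exp in 14.7
-10 L 12.6 39.4 R -13.9 -39.7 exp in 13.5
0 L 12.0 39.1 R -12.8 -39.1 exp in 12.7
10 L 11.4 38.7 R -12.2 -38.6 exp in 11.9
w0
-55 L 16.3 40.4 R -16.7 -43.0 exp in 17.1
-45 L 15.5 40.1 R -15.6 -43.3 exp in 16.3
-35 L 15.0 39.9 R -15.5 -49.8 exp in 15.5
-25 L 13.8 40.0 R -14.6 -43.7 exp in 14.7
-10 L 11.9 39.9 R -13.4 -43.1 exp in 13.5
0 L 11.4 40.1 R -13.0 -43.9 exp in 12.7
10 L 11.3 40.1 R -12.3 -43.2 exp in 11.9
25 L 8.6 39.8 R -11.1 -42.6 exp in 10.7
40 L 8.6 39.7 R -9.6 -44.0 exp in 9.5
top0
-55 L 17.5 38.8 R -18.7 -42.3 exp in 17.1
-45 L 15.7 38.7 R -18.0 -42.1 exp in 16.3
-35 L 15.0 39.1 R -18.0 -44.3 exp in 15.5
-25 L 12.9 38.9 R -17.3 -41.3 exp in 14.7
-10 L 12.0 39.0 R -15.2 -41.8 exp in 13.5
0 L 13.2 38.8 R -15.0 -44.4 exp in 12.7
10 L 11.4 37.8 R -12.4 -43.2 exp in 11.9
25 L 11.5 37.0 R -12.7 -41.6 exp in 10.7
40 L 9.4 38.4 R -10.5 -43.0 exp in 9.5
```

View pics/w2.png

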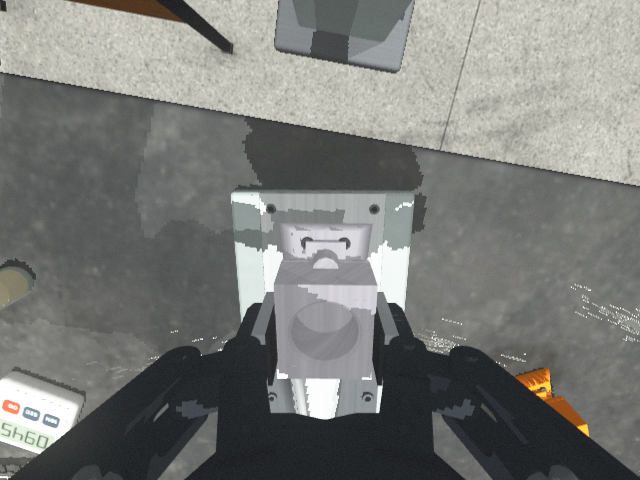

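The view shows the carrier held above the bed with the nose pointing at the mouth and aligned with the bench. Lowering it onto the bed.

Call:
apply_moves:
  increments:
    - [[0,-0.001,-0.03],[0,0,0],0.2]
    - [[0,-0.001,-0.042],[0,0,0],0.2]
    - [[0,-0.001,-0.045],[0,0,0],0.2]
    - [[0,-0.001,-0.047],[0,0,0],0.2]
    - [[0,-0.001,-0.047],[0,0,0],0.2]

```text
time_s: 4.13
eef_pos: [432.9, 7.9, 41.5]
eef_rot: [-0.0, -0.085, 0.996, 0.0]
force: [-0.7, -0.2, -3.1]
gripper_width: 39.3
finger_force: 43.4
```

Run:
```python
from b import *
st()
```

```text
t 4.1333 world [432.86   7.9   41.49] bench [-109.69    0.36] F [-0.74 -0.1 ] -3.07 T [-0.01 -0.01  0.03] yaw 9.74 w 39.32990193189818 43.43453032895923
```

Call:
apply_moves:
  increments:
    - [[0,-0.0005,-0.0005],[0,0,0],0.2]
    - [[0.0099,0.0012,-0.0008],[0,0,0],0.2]
    - [[0.0197,0.0028,-0.0008],[0,0,0],0.2]
    - [[0.0296,0.0045,-0.0008],[0,0,0],0.2]
    - [[0.0394,0.0061,-0.0008],[0,0,0],0.2]
    - [[0.0493,0.0078,-0.0008],[0,0,0],0.2]
    - [[0.0592,0.0094,-0.0008],[0,0,0],0.2]
    - [[0.0592,0.0094,-0.0008],[0,0,0],0.2]

```text
time_s: 4.8
eef_pos: [494.9, 17.4, 41.7]
eef_rot: [0.002, -0.084, 0.996, 0.001]
force: [0.2, 1.1, -3.3]
gripper_width: 39.2
finger_force: 43.3
```

Run:
```python
from b import *
st()
```

```text
t 4.8 world [494.87  17.4   41.72] bench [-46.96  -0.51] F [0.38 1.07] -3.32 T [ 0.05 -0.06 -0.01] yaw 9.59 w 39.18719217435598 43.34008864592761
```

Call:
apply_moves:
  increments:
    - [[0.0049,0.0008,-0.0006],[0,0,0],0.2]
    - [[0.0099,0.0017,-0.0012],[0,0,0],0.2]
    - [[0.0148,0.0025,-0.0012],[0,0,0],0.2]
    - [[0.0197,0.0033,-0.0012],[0,0,0],0.2]
    - [[0.0197,0.0033,-0.0012],[0,0,0],0.2]
    - [[0.0197,0.0033,-0.0012],[0,0,0],0.2]

```text
time_s: 5.3
eef_pos: [512.0, 19.5, 40.9]
eef_rot: [0.0, -0.084, 0.996, -0.0]
force: [-0.1, -0.6, 4.3]
gripper_width: 39.8
finger_force: 44.4
```

Run:
```python
from b import *
st()
```

```text
t 5.3 world [512.    19.45  40.92] bench [-29.73  -1.31] F [-0.23 -0.55] 4.28 T [-0.02  0.03 -0.05] yaw 9.62 w 39.81471758817732 44.411888122558594
```

Call:
apply_moves:
  increments:
    - [[0.0018,0.0008,0.0004],[0,0,0],0.2]
    - [[0.0038,0.0013,0.0004],[0,0,0],0.2]
    - [[0.0058,0.0016,0.0004],[0,0,0],0.2]
    - [[0.0078,0.0019,0.0004],[0,0,0],0.2]
    - [[0.0098,0.0023,0.0004],[0,0,0],0.2]
    - [[0.0098,0.0023,0.0004],[0,0,0],0.2]

```text
time_s: 5.8
eef_pos: [521.2, 21.6, 40.9]
eef_rot: [-0.0, -0.084, 0.996, -0.0]
force: [-1.4, 0.0, 7.7]
gripper_width: 39.1
finger_force: 44.5
```

Run:
```python
from b import *
st()
```

```text
t 5.8 world [521.19  21.6   40.93] bench [-20.31  -0.71] F [-1.36  0.28] 7.71 T [-0.1   0.27  0.04] yaw 9.61 w 39.135469944878395 44.52999096829444
```

Call:
apply_moves:
  increments:
    - [[0.001,0.0004,0.0005],[0,0,0],0.2]
    - [[0.002,0.0007,0.0006],[0,0,0],0.2]
    - [[0.003,0.0009,0.0006],[0,0,0],0.2]
    - [[0.004,0.0011,0.0006],[0,0,0],0.2]
    - [[0.005,0.0013,0.0006],[0,0,0],0.2]
    - [[0.005,0.0013,0.0006],[0,0,0],0.2]

```text
time_s: 6.3
eef_pos: [526.9, 23.0, 40.9]
eef_rot: [0.0, -0.083, 0.997, 0.0]
force: [0.0, -0.3, -0.5]
gripper_width: 39.4
finger_force: 43.8
```

Run:
```python
from b import *
st()
```

```text
t 6.3 world [526.91  22.96  40.94] bench [-14.44  -0.31] F [-0.02 -0.31] -0.54 T [-0.   -0.02 -0.01] yaw 9.58 w 39.3553456042662 43.79247722681612
```

Free, resting lightly. Continue in small steps.

Call:
apply_moves:
  increments:
    - [[0.001,0.0002,0],[0,0,0],0.2]
    - [[0.002,0.0003,0],[0,0,0],0.2]
    - [[0.003,0.0005,0],[0,0,0],0.2]
    - [[0.004,0.0007,0],[0,0,0],0.2]
    - [[0.004,0.0007,0],[0,0,0],0.2]

```text
time_s: 6.72
eef_pos: [531.0, 23.6, 41.0]
eef_rot: [0.0, -0.083, 0.997, 0.0]
force: [-1.0, -0.5, -2.2]
gripper_width: 39.4
finger_force: 43.6
```

Run:
```python
from b import *
st()
```

```text
t 6.7167 world [531.03  23.59  40.97] bench [-10.27  -0.37] F [-1.03 -0.29] -2.23 T [-0.04 -0.08 -0.01] yaw 9.57 w 39.35280033491367 43.62091887742281
```

Call:
apply_moves:
  increments:
    - [[0.001,0.0002,0],[0,0,0],0.2]
    - [[0.002,0.0003,0],[0,0,0],0.2]
    - [[0.003,0.0005,0],[0,0,0],0.2]
    - [[0.003,0.0005,0],[0,0,0],0.2]

```text
time_s: 7.05
eef_pos: [534.0, 24.0, 41.0]
eef_rot: [0.0, -0.083, 0.997, 0.0]
force: [-0.8, 0.6, -2.6]
gripper_width: 39.4
finger_force: 43.5
```

Run:
```python
from b import *
st()
```

```text
t 7.05 world [534.    24.01  41.01] bench [-7.27 -0.45] F [-0.7   0.73] -2.63 T [-0.03 -0.1   0.01] yaw 9.57 w 39.38659175830512 43.52672166656703
```

Call:
apply_moves:
  increments:
    - [[0.001,0.0002,-0.0002],[0,0,0],0.2]
    - [[0.002,0.0004,-0.0002],[0,0,0],0.2]
    - [[0.003,0.0006,-0.0002],[0,0,0],0.2]
    - [[0.003,0.0006,-0.0002],[0,0,0],0.2]

```text
time_s: 7.38
eef_pos: [535.9, 24.3, 41.0]
eef_rot: [-0.001, -0.084, 0.996, -0.0]
force: [-4.1, -0.8, 3.8]
gripper_width: 39.2
finger_force: 44.1
```

Run:
```python
from b import *
st()
```

```text
t 7.3833 world [535.93  24.33  40.96] bench [-5.32 -0.44] F [-4.17 -0.07] 3.84 T [-0.2   0.63  0.11] yaw 9.6 w 39.209993498705934 44.06764683779329
```

Call:
apply_moves:
  increments:
    - [[0.001,0.0002,0],[0,0,0],0.2]
    - [[0.002,0.0003,0],[0,0,0],0.2]
    - [[0.003,0.0005,0],[0,0,0],0.2]
    - [[0.003,0.0005,0],[0,0,0],0.2]

```text
time_s: 7.72
eef_pos: [536.7, 24.5, 41.0]
eef_rot: [-0.003, -0.084, 0.996, -0.001]
force: [-8.1, -1.5, 10.2]
gripper_width: 39.2
finger_force: 44.6
```

Run:
```python
from b import *
st()
```

```text
t 7.7167 world [536.74  24.46  40.95] bench [-4.5  -0.46] F [-8.22 -0.14] 10.18 T [-0.21  1.55  0.28] yaw 9.65 w 39.17231094789571 44.58508539944887
```

Wedging on both faces (lateral force is about 0). Pushing up to about 13 N.

Call:
apply_moves:
  increments:
    - [[0.001,0.0002,0.0002],[0,0,0],0.2]
    - [[0.002,0.0003,0.0003],[0,0,0],0.2]
    - [[0.002,0.0003,0.0003],[0,0,0],0.2]
    - [[0.002,0.0003,0.0003],[0,0,0],0.2]

```text
time_s: 8.05
eef_pos: [537.8, 24.6, 41.0]
eef_rot: [-0.003, -0.084, 0.996, -0.001]
force: [-9.4, 0.0, 9.1]
gripper_width: 39.4
finger_force: 44.1
```

Run:
```python
from b import *
st()
```

```text
t 8.05 world [537.8   24.58  41.  ] bench [-3.43 -0.51] F [-9.3   1.56] 9.07 T [-0.17  1.77  0.23] yaw 9.65 w 39.429926501435965 44.12406169809401
```

Call:
apply_moves:
  increments:
    - [[0.001,0.0004,0],[0,0,0],0.2]
    - [[0.0018,0.0006,0],[0,0,0],0.2]
    - [[0.0018,0.0006,0],[0,0,0],0.2]
    - [[0.0018,0.0006,0],[0,0,0],0.2]

```text
time_s: 8.38
eef_pos: [538.8, 24.8, 40.9]
eef_rot: [-0.004, -0.084, 0.996, -0.001]
force: [-11.2, -1.6, 9.7]
gripper_width: 39.5
finger_force: 44.2
```

Run:
```python
from b import *
st()
shot("wrist","w3")
```

```text
t 8.3833 world [538.76  24.8   40.94] bench [-2.44 -0.45] F [-11.31   0.27] 9.66 T [-0.25  1.98  0.12] yaw 9.6 w 39.50003110786064 44.17305528419092
```

Run:
```python
from h import *
# image-space comparison of the block in the wrist view: match patch of heel+block
I=[cv2.cvtColor(cv2.imread(f"pics/{f}.png"),6).astype(np.float32) for f in("w1","w2","w3")]
D=[np.load(f"pics/{f}.npz")["d"] for f in("w1","w2","w3")]
for d in D:
    col=d[200:400,322:328].mean(1); print([int(x) for x in np.where(abs(np.diff(col))>4)[0]+200], d[365,325],d[280,300])
g=[i[225:280,285:370] for i in I]
for k in(0,2):
    r=cv2.matchTemplate(I[k][205:300,265:390],g[1],cv2.TM_CCOEFF_NORMED);print(k,cv2.minMaxLoc(r))
```

```text
[222, 223, 234, 235, 255, 256, 296, 297, 300, 301, 302, 313, 314, 364, 365, 373, 374, 376, 377, 378, 379] 140.79655 134.31432
[220, 221, 222, 265, 266, 280, 281, 301, 302, 306, 307, 373, 374, 378] 143.0238 134.55415
[207, 208, 210, 211, 238, 239, 301, 351, 352, 355, 356, 357, 358, 378, 390] 142.54362 132.9679
0 (-0.22290904819965363, 0.9037930965423584, (20, 0), (20, 20))
2 (-0.1901453286409378, 0.7162274718284607, (38, 40), (19, 19))
```

Call:
apply_moves:
  increments:
    - [[0.001,0.0002,0],[0,0,0],0.2]
    - [[0.002,0.0003,0],[0,0,0],0.2]
    - [[0.002,0.0003,0],[0,0,0],0.2]
    - [[0.002,0.0003,0],[0,0,0],0.2]

```text
time_s: 8.77
eef_pos: [539.0, 24.8, 40.9]
eef_rot: [-0.006, -0.084, 0.996, -0.002]
force: [-14.5, -0.8, 12.7]
gripper_width: 39.3
finger_force: 44.5
```

Run:
```python
from b import *
st()
shot("wrist","w4")
I=[cv2.cvtColor(cv2.imread(f"pics/{f}.png"),6).astype(np.float32) for f in("w1","w2","w3","w4")]
for k in(2,3):
    r=cv2.matchTemplate(I[k][205:300,265:390],I[1][225:280,285:370],cv2.TM_CCOEFF_NORMED);print(k,cv2.minMaxLoc(r))
    print(cv2.phaseCorrelate(I[1][215:380,280:375],I[k][215:380,280:375]))
```

```text
t 8.7667 world [539.02  24.83  40.91] bench [-2.19 -0.47] F [-14.47   1.57] 12.7 T [-0.27  2.67 -0.03] yaw 9.59 w 39.25021117115673 44.53158234246075
2 (-0.1901453286409378, 0.7162274718284607, (38, 40), (19, 19))
((-0.4781970451415134, -0.3541126333385307), 0.6527371947412137)
3 (-0.20331835746765137, 0.7171198129653931, (37, 40), (19, 19))
((-0.5747329325242347, -0.5874938130971685), 0.5980176222545129)
```

Call:
apply_moves:
  increments:
    - [[-0.002,-0.0003,0],[0,0,0],0.2]
    - [[-0.004,-0.0007,0],[0,0,0],0.2]
    - [[-0.004,-0.0007,0],[0,0,0],0.2]
    - [[-0.004,-0.0007,0],[0,0,0],0.8]
    - [[-0.004,-0.0007,0],[0,0,0],0.8]
    - [[-0.004,-0.0007,0],[0,0,0],0.8]
    - [[-0.004,-0.0007,0],[0,0,0],0.8]
    - [[-0.004,-0.0007,0],[0,0,0],0.8]

```text
time_s: 9.48
eef_pos: [542.2, 25.9, 41.3]
eef_rot: [0.001, -0.083, 0.997, 0.0]
force: [0.5, -1.0, 0.2]
gripper_width: 68.7
finger_force: 0.0
```

Run:
```python
from b import *
st()
shot("wrist","w5")
cv2.imwrite("pics/w45.png",np.hstack([cv2.imread(f"pics/{f}.png")[190:400,200:460] for f in("w4","w5")]))
```

```text
t 9.4833 world [542.25  25.91  41.29] bench [1.17 0.07] F [ 0.28 -1.07] 0.24 T [-0.01  0.03  0.03] yaw 9.58 w 68.74677658573084 0.0
```

View pics/w45.png

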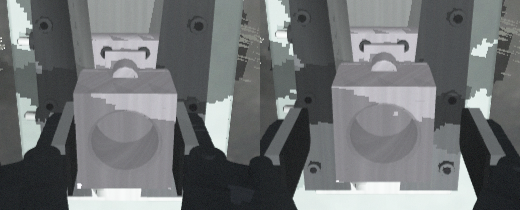

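The pictures show the carrier in the way, released, with no obvious movement. I'll retreat and give a confirming push on the boss with closed fingers.

Call:
apply_moves:
  increments:
    - [[0,0,0.035],[0,0,0],0.8]
    - [[0,0,0.05],[0,0,0],0.8]
    - [[-0.03,-0.0055,0.055],[0,0,0],0]
    - [[-0.06,-0.0105,0.055],[0,0,0],0]
    - [[-0.06,-0.0105,0.055],[0,0,0],0]
    - [[-0.06,-0.0105,0.055],[0,0,0],0]
    - [[-0.06,-0.0105,0.055],[0,0,0],0]

```text
time_s: 10.12
eef_pos: [482.6, 15.5, 96.4]
eef_rot: [0.001, -0.084, 0.997, 0.0]
force: [1.2, 0.1, 0.3]
gripper_width: 7.5
finger_force: 0.0
```

```bash
cat > blk.py <<'E'
from b import *
def blk(f):
    W,p=cloud(f);c,n=np.cos(th),np.sin(th);B=(W[...,:2]-O)@np.array([[c,-n],[n,c]]);z=W[...,2]
    m=(z>60)&(z<72)&(abs(B[...,0])<45)&(abs(B[...,1])<25)
    r=cv2.minAreaRect(B[m].astype(np.float32));print(f,m.sum(),r,"z",np.median(z[m]),"x",np.percentile(B[m][:,0],[1,99]),"y",np.percentile(B[m][:,1],[1,99]))
E
python3 - <<'E'
from blk import *
st();shot("wrist","w6");shot("top","t6")
for f in("w4","w5","w6","t6"):blk(f)
E
```

```text
t 10.1167 world [482.56  15.48  96.39] bench [-59.41  -0.37] F [ 1.22 -0.05] 0.32 T [ 0.02 -0.08 -0.01] yaw 9.58 w 7.5206277021537185 0.0
w4 8037 ((-3.648496627807617, -0.07402992248535156), (49.94482421875, 45.4924430847168), 89.5223617553711) z 66.04314905370708 x [-25.86452361  18.10114739] y [-22.87563197  22.98458283]
w5 7525 ((-3.4886398315429688, -0.44489288330078125), (40.240379333496094, 45.55855178833008), 89.67579650878906) z 65.97605750711438 x [-25.63083178  18.30558387] y [-20.11842375  19.29238108]
w6 719 ((-3.474254608154297, 0.37389183044433594), (19.513193130493164, 45.24519729614258), 88.23617553710938) z 65.88186282968803 x [-25.8326732   18.60190116] y [-9.35393096  8.82120288]
t6 122 ((-5.762033462524414, -0.6805915832519531), (40.03179168701172, 44.01958084106445), 88.99584197998047) z 65.4964346742934 x [-27.10827276  16.19695804] y [-20.37011826  19.36197457]
```

Call:
apply_moves:
  increments:
    - [[0,0.0005,-0.035],[0,0,0],0]
    - [[0,0.0005,-0.052],[0,0,0],0]
    - [[0,0.0005,-0.054],[0,0,0],0]
    - [[0.005,0.0013,-0.054],[0,0,0],0]
    - [[0.01,0.0021,-0.054],[0,0,0],0]
    - [[0.013,0.0026,-0.054],[0,0,0],0]
    - [[0.013,0.0026,-0.054],[0,0,0],0]

```text
time_s: 10.8
eef_pos: [496.7, 18.1, 43.2]
eef_rot: [0.002, -0.083, 0.997, 0.001]
force: [-0.5, -0.7, 0.2]
gripper_width: 0.2
finger_force: 0.0
```

Run:
```python
from b import *
st()
```

```text
t 10.8 world [496.67  18.08  43.18] bench [-45.07  -0.13] F [-0.58 -0.58] 0.24 T [-0.02 -0.01 -0.02] yaw 9.52 w 0.2389500630729913 0.0
```

Call:
apply_moves:
  increments:
    - [[0.001,0.0002,-0.001],[0,0,0],0]
    - [[0.002,0.0003,-0.001],[0,0,0],0]
    - [[0.003,0.0005,-0.001],[0,0,0],0]
    - [[0.004,0.0007,-0.001],[0,0,0],0]
    - [[0.005,0.0008,-0.001],[0,0,0],0]
    - [[0.005,0.0008,-0.001],[0,0,0],0]

```text
time_s: 11.3
eef_pos: [499.7, 18.6, 41.2]
eef_rot: [0.0, -0.083, 0.997, 0.0]
force: [0.3, 0.2, -0.7]
gripper_width: 0.2
finger_force: 0.0
```

Run:
```python
from b import *
st()
```

```text
t 11.3 world [499.66  18.57  41.22] bench [-42.04  -0.14] F [0.34 0.19] -0.73 T [-0.03 -0.03 -0.02] yaw 9.58 w 0.19488307685153192 0.0
```

Call:
apply_moves:
  increments:
    - [[0.001,0.0002,0],[0,0,0],0]
    - [[0.002,0.0003,0],[0,0,0],0]
    - [[0.003,0.0005,0],[0,0,0],0]
    - [[0.003,0.0005,0],[0,0,0],0]

```text
time_s: 11.63
eef_pos: [500.6, 18.6, 41.0]
eef_rot: [-0.002, -0.084, 0.996, -0.0]
force: [-5.0, -0.5, 2.8]
gripper_width: -0.1
finger_force: 2.5
```

Run:
```python
from b import *
st()
```

```text
t 11.6333 world [500.57  18.62  40.97] bench [-41.13  -0.24] F [-4.98  0.29] 2.85 T [-0.04  1.05  0.02] yaw 9.59 w -0.09928541220386927 2.5097639858722687
```

Call:
apply_moves:
  increments:
    - [[0.001,0.0002,0],[0,0,0],0]
    - [[0.002,0.0003,0],[0,0,0],0]
    - [[0.003,0.0005,0],[0,0,0],0]
    - [[0.003,0.0005,0],[0,0,0],0]

```text
time_s: 11.97
eef_pos: [500.9, 18.5, 40.7]
eef_rot: [-0.004, -0.084, 0.996, -0.001]
force: [-9.3, -0.4, 7.0]
gripper_width: 0.1
finger_force: 4.9
```

Run:
```python
from b import *
st()
```

```text
t 11.9667 world [500.86  18.53  40.75] bench [-40.86  -0.39] F [-9.27  1.12] 6.96 T [-0.05  2.07 -0.02] yaw 9.6 w 0.11170716458879477 4.9115243554115295
```

Call:
apply_moves:
  increments:
    - [[0.001,0.0002,0],[0,0,0],0]
    - [[0.002,0.0003,0],[0,0,0],0]
    - [[0.0028,0.0005,0],[0,0,0],0]
    - [[0.0028,0.0005,0],[0,0,0],0]

```text
time_s: 12.3
eef_pos: [501.0, 18.4, 40.6]
eef_rot: [-0.006, -0.084, 0.996, -0.002]
force: [-14.1, -0.3, 9.1]
gripper_width: -0.2
finger_force: 7.1
```

Run:
```python
from b import *
st()
```

```text
t 12.3 world [501.05  18.43  40.58] bench [-40.69  -0.51] F [-13.99   1.99] 9.13 T [-0.06  3.    0.02] yaw 9.62 w -0.17333230026133306 7.1139295399188995
```

14 N with no movement, so the carrier is locked tight. Now to the vial.

Call:
apply_moves:
  increments:
    - [[-0.012,-0.002,0.002],[0,0,0],0]
    - [[-0.025,-0.004,0.005],[0,0,0],0]
    - [[-0.027,-0.01,0.04],[0,0,0],0.3]
    - [[-0.027,-0.04,0.07],[0,0,0],0.7]
    - [[-0.027,-0.08,0.09],[0,0,0],0.7]
    - [[-0.027,-0.12,0.1],[0,0,0],0.7]
    - [[-0.027,-0.16,0.1],[0,0,0],0.7]
    - [[-0.027,-0.2,0.1],[0,0,0],0.7]

```text
time_s: 12.97
eef_pos: [482.8, -182.4, 142.6]
eef_rot: [0.002, -0.083, 0.997, -0.001]
force: [1.1, -0.4, 0.7]
gripper_width: 59.8
finger_force: 0.0
```

Call:
apply_moves:
  increments:
    - [[0,-0.025,0],[0,0,-9.6],0.7]
    - [[0,-0.025,0],[0,0,-9.6],0.7]
    - [[0,-0.025,0],[0,0,-9.6],0.7]
    - [[0,-0.025,0],[0,0,-9.6],0.7]

```text
time_s: 13.3
eef_pos: [482.0, -204.7, 141.4]
eef_rot: [0.001, -0.001, 1.0, 0.0]
force: [1.0, 1.2, 0.4]
gripper_width: 59.9
finger_force: 0.0
```

Run:
```python
from blk import *
st();shot("top","t7");blk("t7");shot("wrist","w7")
W,p=cloud("w7");z=W[...,2]
m=(z>30)&(z<70)&(abs(W[...,0]-494)<45)&(abs(W[...,1]+210)<40)
c=m&(z>49);print(m.sum(),c.sum())
for q in(m,c):print(cv2.minEnclosingCircle(W[q][:,:2].astype(np.float32)),np.median(W[q],0),W[q].min(0),W[q].max(0),p[q].mean(0))
```

```text
t 13.3 world [ 482.03 -204.69  141.37] bench [ -96.28 -217.44] F [1.15 1.07] 0.42 T [-0.    0.02  0.05] yaw 0.07 w 59.92853846281941 0.0
t7 197 ((-5.77385139465332, -0.8385391235351562), (40.630897521972656, 44.51676559448242), 88.49801635742188) z 65.09169814411243 x [-27.56634345  16.22653708] y [-20.96204758  19.15110744]
927 568
((498.0901184082031, -212.28514099121094), 12.299478530883789) [ 494.39480278 -212.17064301   51.45937939] [ 486.14371106 -224.44309433   30.06649528] [ 508.30821756 -200.09424255   54.44678732] [74.76591154 75.54153182 70.8004315 ]
((498.4725646972656, -212.478515625), 10.329611778259277) [ 497.76304366 -212.21618879   52.19902324] [ 488.43183344 -222.67768305   49.10160368] [ 508.30821756 -202.58154487   54.44678732] [48.11619718 49.0721831  50.31514085]
```

View pics/w7.png

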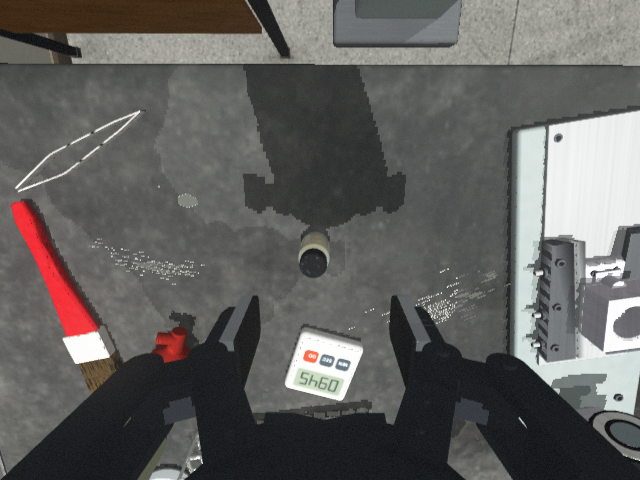

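The view shows the black-capped vial at (314,255) between the finger lines, and the timer is at (323,360) beyond it. Approaching from above.

Call:
apply_moves:
  increments:
    - [[0.016,-0.006,-0.03],[0,0,0],0.7]
    - [[0.016,-0.006,-0.055],[0,0,0],0.7]
    - [[0.016,-0.006,-0.055],[0,0,0],0.7]
    - [[0.016,-0.006,-0.055],[0,0,0],0.7]
    - [[0.016,-0.006,-0.055],[0,0,0],0.7]

```text
time_s: 13.82
eef_pos: [497.6, -209.9, 87.1]
eef_rot: [0.0, -0.001, 1.0, 0.0]
force: [-0.1, -0.8, 0.2]
gripper_width: 59.8
finger_force: 0.0
```

Run:
```python
from blk import *
st();shot("wrist","w8")
W,p=cloud("w8");z=W[...,2]
c=(z>49)&(z<60)&(abs(W[...,0]-494)<45)&(abs(W[...,1]+210)<25)
for q in(c,):print(q.sum(),cv2.minEnclosingCircle(W[q][:,:2].astype(np.float32)),np.median(W[q],0),W[q].min(0),W[q].max(0),p[q].mean(0))
```

```text
t 13.8167 world [ 497.61 -209.94   87.06] bench [ -81.78 -225.18] F [-0.19 -0.75] 0.21 T [ 0.01 -0.06  0.01] yaw 0.1 w 59.84264500710468 0.0
936 ((498.4689025878906, -212.47328186035156), 10.451391220092773) [ 497.60205403 -212.43800145   52.14156275] [ 488.03541412 -222.38348641   49.0056038 ] [ 508.43123453 -202.58425047   53.9650538 ] [38.38675214 39.35683761 39.78098291]
```

Call:
apply_moves:
  increments:
    - [[0.0009,-0.0022,-0.03],[0,0,0],0.7]
    - [[0.0009,-0.0022,-0.055],[0,0,0],0.7]
    - [[0.0009,-0.0022,-0.062],[0,0,0],0.7]
    - [[0.0009,-0.0022,-0.062],[0,0,0],0.7]
    - [[0.0009,-0.0022,-0.062],[0,0,0],0.1]
    - [[0.0009,-0.0022,-0.062],[0,0,0],0.1]
    - [[0.0009,-0.0022,-0.062],[0,0,0],0.1]
    - [[0.0009,-0.0022,-0.062],[0,0,0],0.1]
  force: 25

```text
time_s: 14.53
eef_pos: [499.3, -213.3, 25.6]
eef_rot: [0.001, 0.0, 1.0, -0.0]
force: [-1.0, 0.3, 5.1]
gripper_width: 22.9
finger_force: 24.4
```

Call:
apply_moves:
  increments:
    - [[0,0,0],[0,0,0],0.1]
    - [[0,0,0],[0,0,0],0.1]
    - [[0,0,0],[0,0,0],0.1]

```text
time_s: 14.78
eef_pos: [499.4, -213.2, 25.6]
eef_rot: [0.001, 0.0, 1.0, -0.0]
force: [-0.8, -0.1, 7.8]
gripper_width: 22.7
finger_force: 24.6
```

Run:
```python
from blk import *
st();shot("wrist","w9")
```

```text
t 14.7833 world [ 499.42 -213.25   25.59] bench [ -80.54 -228.74] F [-0.79  0.07] 7.83 T [0.07 0.05 0.03] yaw -0.01 w 22.743247092869517 24.554376709274948
```

View pics/w9.png

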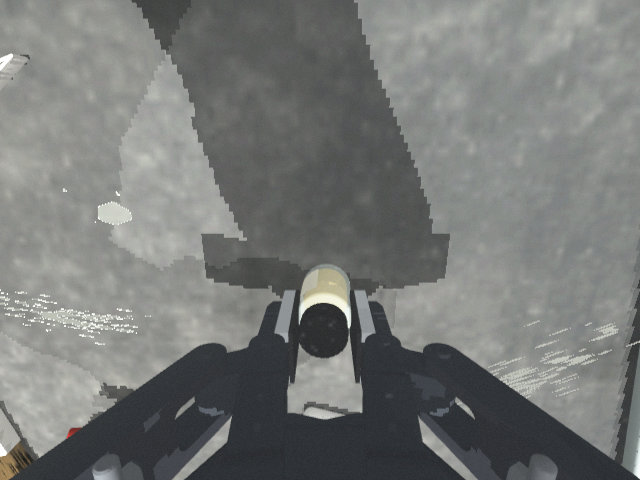

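The vial is gripped by its cap at (324,330), upright. Lifting it and carrying it above the well.

Call:
apply_moves:
  increments:
    - [[0,0,0.04],[0,0,0],0.1]
    - [[0.005,0.01,0.078],[0,0,2],0.1]
    - [[0.01,0.045,0.09],[0,0,4],0.1]
    - [[0.018,0.085,0.09],[0,0,6],0.1]
    - [[0.025,0.125,0.09],[0,0,8],0.1]
    - [[0.032,0.165,0.09],[0,0,9.6],0.1]
    - [[0.039,0.2,0.09],[0,0,9.6],0.1]
    - [[0.039,0.225,0.09],[0,0,9.6],0.1]

```text
time_s: 15.5
eef_pos: [538.7, 16.7, 115.1]
eef_rot: [0.002, -0.085, 0.996, 0.002]
force: [1.3, 1.2, 0.3]
gripper_width: 23.1
finger_force: 25.0
```

Call:
apply_moves:
  increments:
    - [[0,0.013,0],[0,0,0],0.1]
    - [[0,0.013,0],[0,0,0],0.1]
    - [[0,0.013,0],[0,0,0],0.1]
    - [[0,0.013,0],[0,0,0],0.1]

```text
time_s: 15.83
eef_pos: [536.9, 22.7, 114.1]
eef_rot: [-0.0, -0.083, 0.997, -0.001]
force: [0.4, 0.3, -0.3]
gripper_width: 23.2
finger_force: 25.0
```

Run:
```python
from blk import *
st();shot("wrist","w10");shot("side","s10")
W,p=cloud("w10");c,n=np.cos(th),np.sin(th);B=(W[...,:2]-O)@np.array([[c,-n],[n,c]]);z=W[...,2]
s=status.sense()
# vial body points below cap, between z tcp-22..tcp
t=s["eef_pos"][2]
m=(z>t-20)&(z<t+8)&(np.hypot(B[...,0]+2.5,B[...,1]+.5)<22)
print(m.sum(),np.percentile(B[m],[1,50,99],axis=0),"zmin",z[m].min())
for zz in range(int(t)-24,int(t)+30,6):
    q=(abs(z-zz)<3)&(np.hypot(B[...,0]+2.5,B[...,1]+.5)<20)
    if q.sum()>10:print(zz,q.sum(),B[q][:,0].min(),B[q][:,1].min(),B[q][:,1].max())
m=(z>62)&(z<68)&(abs(B[...,0])<45)&(abs(B[...,1])<25);print("block",m.sum(),np.percentile(B[m],[1,99],axis=0))
m=(z>62)&(z<68)&(abs(B[...,0])<45)&(abs(B[...,1])<25)
for f in("w5",):
    # well circle in w5: points inside the block lower than top
    W,p=cloud(f);B=(W[...,:2]-O)@np.array([[c,-n],[n,c]]);z=W[...,2]
    q=(z>40)&(z<62)&(np.hypot(B[...,0]+3.5,B[...,1]+.45)<16);print("well",q.sum(),B[q].min(0),B[q].max(0))
```

```text
t 15.8333 world [536.91  22.75 114.14] bench [-4.61 -2.17] F [0.46 0.23] -0.31 T [-0.03 -0.    0.  ] yaw 9.47 w 23.21606402254432 24.995294621621724
1212 [[-17.50380375 -16.12546694]
 [-15.67797898  -0.96381368]
 [ -8.65143887  14.92583634]] zmin 94.11923106559699
90 16 -16.79167974416758 -13.13125469790369 5.436761447160339
96 169 -17.68558125155393 -12.68577921995345 10.786492528811635
102 220 -17.703082749760163 -13.57676332718571 10.382966790867458
108 236 -17.725144241958496 -14.172295389952543 9.941453185393698
114 266 -17.78210560004295 -13.872182361845237 9.594950244614875
120 386 -17.52328939296254 -16.127092900787087 17.24904513070447
126 885 -17.631186138071445 -15.748948097318975 17.372735965920683
132 527 -16.187359050443206 -15.945354321686501 17.436415308871144
138 1765 -16.12861018148764 -15.947105273907265 17.72597526519322
block 2066 [[-25.1421561  -20.2167257 ]
 [ 10.55244276  19.35399183]]
well 2814 [ -6.30552322 -14.27283836] [11.76910707 13.41592477]
```

Call:
apply_moves:
  increments:
    - [[0.0015,0.0018,-0.01],[0,0,0],0.1]
    - [[0.0015,0.0018,-0.02],[0,0,0],0.1]
    - [[0.0015,0.0018,-0.02],[0,0,0],0.1]
    - [[0.0015,0.0018,-0.02],[0,0,0],0.1]
    - [[0.0015,0.0018,-0.02],[0,0,0],0.1]

```text
time_s: 16.35
eef_pos: [538.4, 26.5, 93.8]
eef_rot: [-0.0, -0.083, 0.997, 0.0]
force: [0.3, 0.6, -0.2]
gripper_width: 23.3
finger_force: 25.0
```

Run:
```python
from blk import *
st()
```

```text
t 16.35 world [538.41  26.54  93.8 ] bench [-2.51  1.32] F [0.44 0.54] -0.24 T [-0.09 -0.06 -0.02] yaw 9.58 w 23.29234522786999 24.99617034191033
```

Call:
apply_moves:
  increments:
    - [[0,-0.0019,0],[0,0,0],0.1]
    - [[0,-0.0019,0],[0,0,0],0.1]
    - [[0,-0.0019,0],[0,0,0],0.1]
    - [[0,-0.0019,0],[0,0,0],0.1]
    - [[0,-0.0019,0],[0,0,0],0.1]

```text
time_s: 16.77
eef_pos: [538.7, 24.7, 94.4]
eef_rot: [0.0, -0.083, 0.997, 0.0]
force: [0.1, -0.5, 0.2]
gripper_width: 23.4
finger_force: 25.0
```

Run:
```python
from blk import *
st();shot("wrist","w11")
W,p=cloud("w11");c,n=np.cos(th),np.sin(th);B=(W[...,:2]-O)@np.array([[c,-n],[n,c]]);z=W[...,2]
for zz in(72,76,80,84,88,92):
    q=(abs(z-zz)<2)&(np.hypot(B[...,0]+2.5,B[...,1]+.5)<20)
    if q.sum()>10:
        Q=B[q];e=cv2.minEnclosingCircle(Q.astype(np.float32));x=np.linalg.lstsq(np.c_[2*Q,np.ones(len(Q))],(Q**2).sum(1),rcond=None)[0];print(zz,q.sum(),Q[:,0].min(),Q[:,1].min(),Q[:,1].max(),"fit",x[:2],np.sqrt(x[2]+x[0]**2+x[1]**2))
m=(z>62)&(z<68)&(abs(B[...,0])<45)&(abs(B[...,1])<25);print("block",m.sum(),np.percentile(B[m],[1,99],axis=0),cv2.minAreaRect(B[m].astype(np.float32)))
```

```text
t 16.7667 world [538.74  24.74  94.37] bench [-2.48 -0.51] F [ 0.06 -0.51] 0.22 T [ 0.03 -0.   -0.03] yaw 9.58 w 23.39704006605156 24.99668920005206
72 32 -14.94996610170306 -11.389970860482892 10.876103532933744 fit [-2.37768003  0.36465271] 12.35513332134148
76 116 -15.372737382643303 -11.062029823874466 12.403436253812433 fit [-2.51732895  0.27420214] 12.490175324144722
80 140 -15.289571282150005 -11.897122993219789 12.164064283311587 fit [-2.47165563  0.00544562] 12.595703955393716
84 153 -15.493246043199548 -12.139851874344176 11.887590391179383 fit [-2.4022618 -0.1279008] 12.621233899399929
88 154 -15.426096323655619 -12.4336071289715 11.5864079594265 fit [-2.44766794 -0.25210577] 12.61491598990848
92 165 -15.701911697670273 -12.18437138305621 11.249827748682266 fit [-2.38536966 -0.39447604] 12.67140579454891
block 2261 [[-25.22543509 -20.17068158]
 [  3.14831381  19.30791499]] ((-10.007017135620117, -0.4378547668457031), (40.10155487060547, 30.978939056396484), 89.84210205078125)
```

Run:
```python
from blk import *
for f in("w7","w8"):
    W,p=cloud(f);B=W[...,:2];z=W[...,2]
    for zz in range(6,40,6):
        q=(abs(z-zz)<3)&(np.hypot(B[...,0]-498.5,B[...,1]+212.4)<16)
        if q.sum()>10:
            Q=B[q];x=np.linalg.lstsq(np.c_[2*Q,np.ones(len(Q))],(Q**2).sum(1),rcond=None)[0];print(f,zz,q.sum(),"fit",x[:2],np.sqrt(x[2]+x[0]**2+x[1]**2))
```

```text
w7 6 40 fit [ 499.0945426  -212.22362228] 12.268083973673619
w7 12 59 fit [ 499.40936889 -212.32112389] 12.592037376741668
w7 18 59 fit [ 499.36350415 -212.43802175] 12.642689670763097
w7 24 67 fit [ 499.2263452  -212.46273444] 12.566164752389842
w7 30 69 fit [ 499.13332311 -212.39323239] 12.479571665396573
w7 36 176 fit [ 498.75102391 -212.32076737] 11.629796308988736
w8 6 60 fit [ 499.58225858 -212.55794498] 12.821378103565099
w8 12 80 fit [ 499.33273953 -212.34791988] 12.639939875063845
w8 18 99 fit [ 499.27221398 -212.4287202 ] 12.63620099286507
w8 24 100 fit [ 499.19422073 -212.4476024 ] 12.634646436654355
w8 30 114 fit [ 498.96975598 -212.39547838] 12.448799486382413
w8 36 273 fit [ 498.53990432 -212.29850714] 11.61723927538935
```

The vial hangs tilted by about 2° in y. I'll correct the tilt and start inserting.

Call:
apply_moves:
  increments:
    - [[-0.0006,-0.0001,0],[-2.07,-0.35,0],0.1]
    - [[-0.0006,-0.0001,0],[-2.07,-0.35,0],0.1]
    - [[-0.0006,-0.0001,0],[-2.07,-0.35,0],0.1]
    - [[-0.0006,-0.0001,0],[-2.07,-0.35,0],0.1]

```text
time_s: 17.15
eef_pos: [538.1, 24.6, 94.2]
eef_rot: [0.002, -0.084, 0.996, -0.018]
force: [0.4, 0.3, -0.3]
gripper_width: 23.3
finger_force: 25.0
```

```bash
cat > v.py <<'E'
from blk import *
def v(f,zs):
    st();shot("wrist",f)
    W,p=cloud(f);c,n=np.cos(th),np.sin(th);B=(W[...,:2]-O)@np.array([[c,-n],[n,c]]);z=W[...,2]
    for zz in zs:
        q=(abs(z-zz)<2)&(np.hypot(B[...,0]+2.5,B[...,1]+.5)<20)
        if q.sum()>10:
            Q=B[q];x=np.linalg.lstsq(np.c_[2*Q,np.ones(len(Q))],(Q**2).sum(1),rcond=None)[0];print(zz,q.sum(),Q[:,0].min(),"fit",x[:2],np.sqrt(x[2]+x[0]**2+x[1]**2))
E
python3 - <<'E'
from v import *
v("w12",(72,76,80,84,88,92))
E
```

```text
t 17.15 world [538.07  24.63  94.21] bench [-3.16 -0.5 ] F [0.41 0.19] -0.33 T [ 0.06 -0.05  0.05] yaw 9.6 w 23.279051297432012 24.995286455377936
72 31 -15.672560293951268 fit [-3.3038473  -0.46074292] 12.18822845288401
76 125 -16.110765180354765 fit [-3.27226391 -0.39704083] 12.415675970746687
80 138 -15.83728686901751 fit [-2.95252509 -0.48590153] 12.707593573627943
84 152 -15.895170909523738 fit [-3.04586582 -0.57062339] 12.6629635573994
88 150 -16.133824608014628 fit [-3.21029717 -0.59107077] 12.546298768992834
92 169 -16.145929759022486 fit [-3.13731552 -0.53404668] 12.607675725309077
```

Upright and centred on the well at (-3.3,-0.45). Inserting.

Call:
apply_moves:
  increments:
    - [[-0.0002,0,-0.003],[0,0,0],0.1]
    - [[-0.0002,0,-0.006],[0,0,0],0.1]
    - [[-0.0002,0,-0.009],[0,0,0],0.1]
    - [[-0.0002,0,-0.009],[0,0,0],0.1]

```text
time_s: 17.53
eef_pos: [537.4, 24.3, 84.4]
eef_rot: [0.001, -0.083, 0.996, -0.018]
force: [-0.2, -0.8, -0.8]
gripper_width: 23.2
finger_force: 25.0
```

Run:
```python
from v import *
st()
```

```text
t 17.5333 world [537.37  24.33  84.4 ] bench [-3.9  -0.68] F [-0.38 -0.78] -0.83 T [ 0.04  0.   -0.06] yaw 9.57 w 23.2340883553778 24.996176637068857
```

Call:
apply_moves:
  increments:
    - [[0,0,-0.003],[0,0,0],0.1]
    - [[0,0,-0.006],[0,0,0],0.1]
    - [[0,0,-0.009],[0,0,0],0.1]
    - [[0,0,-0.009],[0,0,0],0.1]

```text
time_s: 17.87
eef_pos: [537.5, 24.6, 75.5]
eef_rot: [0.001, -0.084, 0.996, -0.018]
force: [-0.1, -0.8, -0.0]
gripper_width: 22.8
finger_force: 25.0
```

Run:
```python
from v import *
st()
```

```text
t 17.8667 world [537.46  24.58  75.55] bench [-3.76 -0.45] F [-0.23 -0.77] -0.04 T [ 0.04 -0.02 -0.01] yaw 9.59 w 22.815413515782673 24.996685050573433
```

Call:
apply_moves:
  increments:
    - [[0,0,-0.002],[0,0,0],0.1]
    - [[0,0,-0.004],[0,0,0],0.1]
    - [[0,0,-0.006],[0,0,0],0.1]
    - [[0,0,-0.006],[0,0,0],0.1]
    - [[0,0,-0.006],[0,0,0],0.1]

```text
time_s: 18.28
eef_pos: [537.8, 24.6, 70.1]
eef_rot: [0.001, -0.083, 0.996, -0.018]
force: [0.2, -0.4, -0.5]
gripper_width: 23.5
finger_force: 25.0
```

Run:
```python
from v import *
st()
```

```text
t 18.2833 world [537.76  24.59  70.06] bench [-3.47 -0.5 ] F [ 0.11 -0.44] -0.51 T [-0.01  0.05 -0.05] yaw 9.58 w 23.45506955189856 24.997231649322202
```

Call:
apply_moves:
  increments:
    - [[0,0,-0.0005],[0,0,0],0.1]
    - [[0,0,-0.001],[0,0,0],0.1]
    - [[0,0,-0.001],[0,0,0],0.1]

```text
time_s: 18.53
eef_pos: [537.9, 24.6, 69.2]
eef_rot: [0.002, -0.083, 0.996, -0.018]
force: [-0.2, -0.1, -0.1]
gripper_width: 23.2
finger_force: 25.0
```

Run:
```python
from v import *
st()
```

```text
t 18.5333 world [537.85  24.64  69.16] bench [-3.37 -0.46] F [-0.24 -0.04] -0.12 T [0.04 0.04 0.03] yaw 9.58 w 23.191617889686043 24.996814246260328
```

Call:
apply_moves:
  increments:
    - [[0,0,-0.0004],[0,0,0],0.1]
    - [[0,0,-0.0008],[0,0,0],0.1]
    - [[0,0,-0.0012],[0,0,0],0.1]
    - [[0,0,-0.0012],[0,0,0],0.1]

```text
time_s: 18.87
eef_pos: [538.0, 24.6, 68.6]
eef_rot: [0.002, -0.083, 0.996, -0.018]
force: [-1.4, -0.5, 5.4]
gripper_width: 23.0
finger_force: 25.6
```

Run:
```python
from v import *
st()
```

```text
t 18.8667 world [538.01  24.62  68.57] bench [-3.22 -0.51] F [-1.47 -0.31] 5.4 T [-0.1   0.22  0.01] yaw 9.58 w 23.030324893128547 25.557230809063185
```

The vial is on the floor, at the height expected. Releasing and retreating.

Call:
apply_moves:
  increments:
    - [[0,0,0.0003],[0,0,0],0.6]
    - [[0,0,0.0003],[0,0,0],0.6]
    - [[0,0,0.0003],[0,0,0],0.6]
    - [[0,0,0.0003],[0,0,0],0.6]
    - [[0,0,0.03],[0,0,0],0.6]
    - [[0,0,0.06],[0,0,0],0.6]
    - [[-0.03,0,0.09],[0,0,0],0.6]
    - [[-0.06,0,0.1],[0,0,0],0.6]

```text
time_s: 19.53
eef_pos: [480.4, 25.7, 170.8]
eef_rot: [0.005, -0.083, 0.996, -0.017]
force: [0.1, 1.0, 0.7]
gripper_width: 51.1
finger_force: 0.0
```

Call:
apply_moves:
  increments:
    - [[-0.03,0.0,0.02],[2.07,0.35,0],0.6]
    - [[-0.04,0,0.03],[2.07,0.35,0],0.6]
    - [[-0.04,0,0.03],[2.07,0.35,0],0.6]
    - [[-0.04,0,0.03],[2.07,0.35,0],0.6]
    - [[-0.04,0,0.03],[2.07,0.35,0],0.6]

```text
time_s: 19.95
eef_pos: [438.9, 24.8, 197.7]
eef_rot: [0.001, -0.083, 0.997, 0.0]
force: [0.3, -0.1, -0.2]
gripper_width: 51.4
finger_force: 0.0
```

Run:
```python
from v import *
v("w13",(70,74,78,82));shot("top","t13");blk("t7")
for f in("w13","t13"):
    W,p=cloud(f);c,n=np.cos(th),np.sin(th);B=(W[...,:2]-O)@np.array([[c,-n],[n,c]]);z=W[...,2]
    q=(z>84)&(z<105)&(np.hypot(B[...,0]+3,B[...,1])<25);print(f,q.sum(),np.median(z[q]),z[q].max(),cv2.minEnclosingCircle(B[q].astype(np.float32)))
    m=(z>61)&(z<69)&(abs(B[...,0])<45)&(abs(B[...,1])<25);print(cv2.minAreaRect(B[m].astype(np.float32)),np.percentile(B[m],[1,99],axis=0))
cv2.imwrite("pics/fin.png",cv2.imread("pics/w13.png"))
```

```text
t 19.95 world [438.94  24.8  197.73] bench [-100.9    16.02] F [ 0.32 -0.16] -0.19 T [-0.02 -0.03 -0.02] yaw 9.56 w 51.39572787197093 0.0
70 63 -16.12637193837981 fit [-3.23286191 -0.64220192] 12.600535637932186
74 66 -16.41537609333171 fit [-3.38099418 -0.65056393] 12.428739835888758
78 75 -16.29583374769091 fit [-3.65001181 -0.60000501] 12.12518473360497
82 145 -15.891973827136109 fit [-3.6872134 -0.5407984] 10.99155494711255
t7 197 ((-5.77385139465332, -0.8385391235351562), (40.630897521972656, 44.51676559448242), 88.49801635742188) z 65.09169814411243 x [-27.56634345  16.22653708] y [-20.96204758  19.15110744]
w13 530 94.98127546317303 97.16502174200295 ((-4.145479202270508, -0.5614460110664368), 10.652037620544434)
((-2.7963600158691406, -0.5231876373291016), (39.986671447753906, 45.89266586303711), 89.9095230102539) [[-25.34009705 -20.26959314]
 [ 18.88617716  19.38497463]]
t13 63 93.64349661028038 98.69996998226104 ((-6.7558488845825195, -0.7506737112998962), 10.80443286895752)
((-5.549400329589844, -0.84088134765625), (40.336708068847656, 44.463417053222656), 89.52339172363281) [[-27.44659503 -20.81922281]
 [ 15.88744664  19.20004825]]
```

View pics/fin.png

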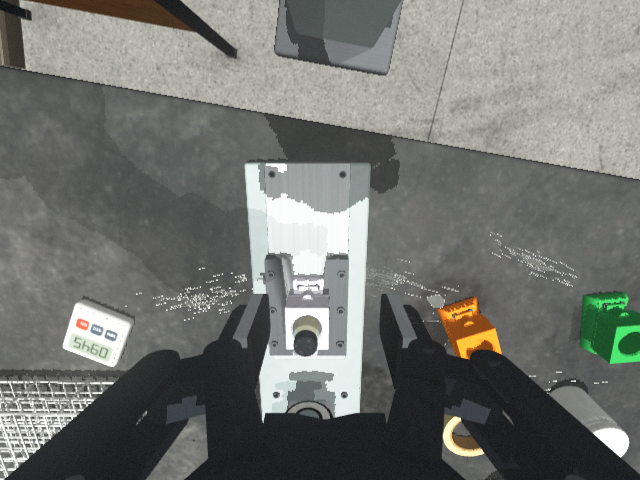

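The vial stands in the well at (306,335), with its top at z ≈ 94–95 mm as expected, and the carrier has not moved. Handing in.

```bash
python3 -c "
from plant import workorder
print(workorder.job_done())"
```

```text
the job is handed in; nothing more can be done
None
```

The carrier is wedged in the way, pushed to about 14 N and unmoved after release; the black-capped vial stands upright on the well floor, the bystanders were left untouched, and the job is handed in at about 20 s.

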